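Clamp a stone in a two-post glue press with a flat tamper

ROBOT

A 7-joint arm with a two-finger parallel gripper is mounted at the origin on a cart in front of the work surface, level with it; the furniture and walls round the work are solid. World frame = base frame: x ahead of the robot, y to its left, z up, the work surface at z = 0. Lengths are in mm, angles in rad, forces in N, time in s.
With the tool pointing down it reaches from about 400 to 900 mm from the base axis. Payload 5.5 kg.
Tool frame: the origin (TCP) lies between the finger pads; the fingertips stand 11 mm ahead of it and the grasp point (between the pads) lies 8 mm behind it; z points along the fingers, y is the line along which they close (so a half turn about z gives the same grasp; the last joint's range is limited). The gripper opens to 92 mm and grips with 3 to 60 N. Pads are 19 mm wide; open, the fingers measure 130 mm over their backs; the gripper's body (75 mm by 190 mm) begins 47 mm behind the grasp point.
Start: joints at [-0.938, 0.501, -0.427, 1.55, 0.221, 1.138, -0.21], TCP at [234.892, 606.074, 237.729] pointing down, gripper open.
Joint ranges: [-2.88, 2.88], [-0.31, 2.03], [-1.54, 1.56], [0.2, 2.42], [-1.41, 4.55], [0.19, 2.02], [-2.57, 2.57]. Speed limits (rad/s): [2.57, 2.57, 3.14, 3.14, 3.14, 3.14, 3.14].

INTERFACE

Orientations are given as a 3x3 rotation matrix whose columns are the frame's x, y, z axes.
In Python, from cell import bot gives the robot as it stands.
- The arm moves only by the tool drive_tool, never from a script. Its argument "targets" is a list of rows, each a list of 2 entries, a list of its own where there are three numbers: the shift along the tool's x, y, z in m, then the turn about the tool's z in rad. In form: [[[tx, ty, tz], spin], ...]. A call has exactly 10 rows; each row is the pose to reach, as a shift and turn from the pose commanded when the call began, along the tool's axes at that moment; what a row does not reach only later rows make up. A row lasts 1/8 s, in which the tool goes at most 62.5 mm and 10.7 degrees, less where a joint would pass 70% of its speed; a pose out of reach is approached as far as the arm can. A call with a gripper value outside its range is refused whole. "hand" is the gripper command: -1 is shut, 1 is fully open, values between are in proportion, set as the call begins (left out, the last holds). The fingers move at their own pace and stop on an object; "force" is the grip in N (left out, the last holds). Time passes only in rows, so rows that repeat a pose let the fingers close, or fill a call up. It gives the time, the measured TCP pose, the force, the opening and the grip force at its end, in the units of the state.
- bot.sense(): the state, without advancing time (a new reading comes with each control period).
- bot.capture(name): name is "scene" or "top"; returns a dict with "image" (384x512x3 uint8, red, green, blue), "z_map" (384x512 float32, mm along the optical axis (not along the pixel's ray), 0 where there is no reading), "mtx" (3x3 intrinsics, pixels), "dist" ([k1, k2, p1, p2, k3] as OpenCV has them; the pictures are not rectified), "origin" and "rotation" of the camera in the world. Camera axes: x right, y up, looking along -z (the intrinsics and any distortion apply to the point x, -y, -z); pixel columns grow to the right and rows downward; lengths in mm; the calibration is good to about 2 mm. A picture is of the moment at which its call begins.
- bot.close_job(): hands the job in; it is judged then, once.
The state is a dict: "t": time; "joints": joint angles; "dq": joint speeds; "joint_torque": joint torques, N m; "ee_pos": TCP position; "tcp_rot": TCP orientation; "wrist_force": force on the tool from outside, world axes, zero at the start; "torque": the same for the moment, N m; "opening": opening from 0.0 (shut) to 1.0 (fully open); "grip_force": force on a finger pad.
Only numpy, scipy, OpenCV 4.12 (cv2) and the standard library are available. Lean on these libraries where they do the work, as an engineer would, in place of code of your own. Each camera call takes 0.05 s, during which the arm holds its last target. There are 200 camera calls.

TASK

A stone has just been glued into its brass cup and lies under the plate of the small two-post glue press. Take the flat-footed tamper from its wooden rest, set its foot in the round seat on the plate and press the plate squarely down until the sprung bed under the cup is felt to bottom out and the plate lies level, firmly but never hard enough to put more than about 20 N on the stone, which would crack. The plate stays where it is pushed; then stand the tamper back upright in its rest and leave the other things where they are.

Things in the scene. Friction and masses are not known exactly. Their poses are not given: they have to be found in the camera images.
- tamper_center (a point): the tamper: upright turned tool, 85.5 mm tall, 0.2 kg: flat round steel foot 40 mm across and 10 mm high, then a slim neck, then a wooden handle that is a plain cylinder 26 mm across from 29 to 64 mm above the underside of the foot, with a bulb 33 mm across on top. This point lies on its axis in the handle, 46 mm above the flat underside of the foot; z points up its axis
- tamper_rest: round dark wooden rest fixed to the bench, 76 mm across, 14 mm high, with a round recess 51 mm across and 8 mm deep (its floor 6 mm above the bench) in which the tamper stands. Origin at the centre of its underside, on the bench; z up
- glue_press: glue press fixed to the bench: grey base 84 x 150 mm, 16 mm high; two steel posts 10 mm thick stand 50 mm either side of its middle along its y axis, with cap nuts up to 104 mm above the bench. In the middle a round steel bed on springs: loaded, it sinks 3 mm as its spring grows from 0.5 to 6 N, then bottoms on hard rubber (22 N per mm). Origin: centre of the underside, on the bench; z up
- plate_seat (a point): dark steel press plate, 54 x 130 mm and 8 mm thick, that slides on the posts. This point is the centre of its upper face, 8 mm above its lower face, in the middle of a round seat with an upright lip (47 mm inside diameter, 3 mm high) in which the tamper's foot fits; axes as the press's, tilted with the plate
- press_plate (a joint): how far (m) the plate has been pushed down, 0 to 0.036; starts at 0 to 0.008. Spring grips on the posts hold it wherever it is left: pushing it down takes a steady 3 N, on top of what the stone under it bears. Pushed off-centre it only cocks. The value at which the work bottoms out differs each time (0.016 to 0.034) and is not given
- plate (a joint): how far (rad) the plate is cocked about the press's x axis, 0 = level, range -0.1 to 0.1; held by slight friction (0.03 N m), it levels itself when pressed over its middle onto the stone
- bezel_cup: the work: loose round brass cup, 45 mm across, 9 mm high, with a flat-topped stone 39 mm across glued in it, lying on the sprung bed below the middle of the plate. Origin: centre of the cup's underside. The stone's top stands 11 to 27 mm above it, different each time and not given
- pigment_jar: bystander: small brown screw-top jar, 35 mm across, 46 mm high; origin at the centre of its underside
- wax_star: bystander: flat star of wax, 31 mm across, 8 mm high; origin at the centre of its underside
- shell: bystander: seashell 29 x 33 mm, 16 mm high; origin at the centre of its underside
- ring_clamp: bystander: wooden ring clamp 150 mm long, 30 mm thick; origin at the centre of its underside
Not all that is in view belongs to the job. What is shaped like the bezel_cup but green or red is not meant.

How it is judged:
By the outcome, as a careful person would: the job done as asked, in the order asked, and still so for the second after the job is handed in, with the robot touching nothing.
It also fails if it takes over 58 s, if anything falls off the work surface, if the arm or the gripper's body presses on something with over 40 N, if the wrist force passes 120 N, or if a joint passes its speed limit or range.

## Working session

There is one attempt and no reset: what is moved stays moved. The work goes in short steps, Python scripts to look and compute and a tool call to move; the robot and the scene stay as the last step left them, time stands still between calls to the robot, and variables do not carry over. Pictures are saved under pics/ and viewed, at most 10 in all, crops included, and the job is handed in when it is done.

Besides the shell and the picture viewer there is one more tool, called after "Request:" as name([rows], argument=value, ...), one row to a line, values as JSON. drive_tool: Moves the arm, as the interface text tells. Its arguments: {"type":"object","properties":{"targets":{"type":"array","items":{"type":"array"}},"hand":{"type":"number"},"force":{"type":"number"}},"required":["targets"]}

```bash
mkdir -p pics; cat > h.py <<'E'
import numpy as np,cv2
from cell import bot
def cap(n,f=None):
    c=bot.capture(n)
    if f: cv2.imwrite(f'pics/{f}.png',cv2.cvtColor(c['image'],cv2.COLOR_RGB2BGR))
    return c
def pts(c):
    h,w=c['z_map'].shape
    u,v=np.meshgrid(np.arange(w),np.arange(h))
    p=cv2.undistortPoints(np.stack([u.ravel(),v.ravel()],1).astype(np.float64)[:,None],c['mtx'],np.array(c['dist'],float))[:,0]
    d=np.stack([p[:,0],-p[:,1],-np.ones(len(p))],1)*c['z_map'].reshape(-1,1)
    P=d@np.array(c['rotation']).T+np.array(c['origin'])
    P[c['z_map'].ravel()==0]=np.nan
    return P.reshape(h,w,3)
E
python3 - <<'E'
from h import *
s=bot.sense();print({k:np.round(v,3).tolist() for k,v in s.items()})
for n in('scene','top'):
    c=cap(n,n+'0');print(n,np.round(c['origin']),np.round(c['rotation'],2).tolist(),np.round(c['mtx']).tolist())
    np.save(n+'.npy',pts(c));np.save(n+'i.npy',c['image'])
E
```

```text
{'t': 0.0, 'joints': [-0.938, 0.502, -0.427, 1.551, 0.221, 1.138, -0.21], 'dq': [0.001, -0.001, 0.001, 0.001, 0.0, 0.0, -0.0], 'joint_torque': [0.001, -56.661, -5.816, -27.912, -0.069, 0.031, 0.0], 'ee_pos': [234.715, 605.409, 236.686], 'tcp_rot': [[-0.932, 0.361, -0.001], [0.361, 0.932, -0.002], [0.0, -0.002, -1.0]], 'wrist_force': [0.23, -0.181, 1.004], 'torque': [0.003, 0.005, 0.038], 'grip_force': 0.0, 'opening': 1.0}
scene [-161. -457.  543.] [[0.49, 0.47, -0.73], [-0.87, 0.26, -0.42], [-0.0, 0.84, 0.54]] [[441.0, 0.0, 254.0], [0.0, 441.0, 201.0], [0.0, 0.0, 1.0]]
top [350. -63. 919.] [[-0.01, 0.98, -0.19], [-1.0, -0.0, 0.01], [0.01, 0.19, 0.98]] [[467.0, 0.0, 251.0], [0.0, 467.0, 187.0], [0.0, 0.0, 1.0]]
```

View pics/scene0.png

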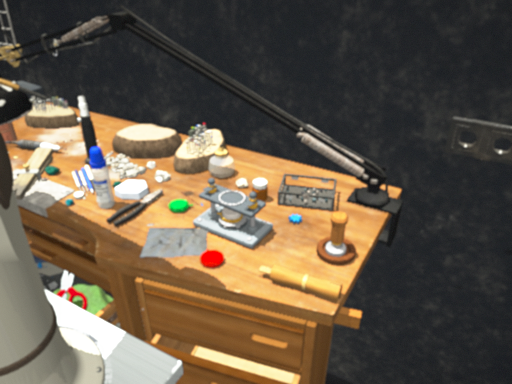

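View pics/top0.png

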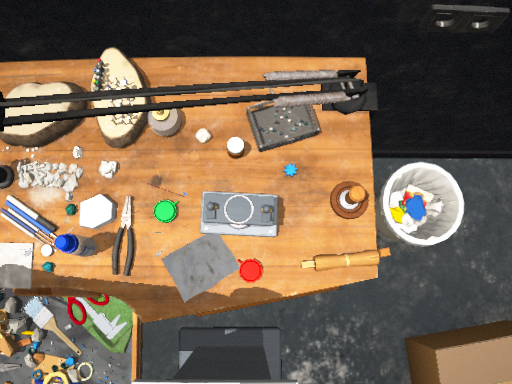

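The scene view shows the press at about (235,215), the tamper in its rest at (338,235) and a lamp arm behind them. In the top view the press is at (240,213), the tamper at (350,198), and the lamp arm runs along rows 80–110.

```bash
python3 - <<'E'
from h import *
for n,bt,bp in(('top',(325,175,375,222),(195,185,285,240)),('scene',(312,205,360,268),(190,180,278,248))):
    P=np.load(n+'.npy')
    def reg(b): return P[b[1]:b[3],b[0]:b[2]].reshape(-1,3)
    def circ(q):
        A=np.c_[2*q[:,:2],np.ones(len(q))];x=np.linalg.lstsq(A,(q[:,:2]**2).sum(1),rcond=None)[0]
        return x[:2].round(1),round(float(np.sqrt(x[2]+x[:2]@x[:2])),1)
    R=reg(bt);R=R[~np.isnan(R[:,0])]
    for lo,hi in((-4,4),(9,19),(36,68),(70,84),(85,100)):
        q=R[(R[:,2]>lo)&(R[:,2]<hi)]
        if len(q)>5: print(n,'tamper',lo,hi,len(q),q.mean(0).round(1),np.ptp(q,0).round(1),circ(q))
    R=reg(bp);R=R[~np.isnan(R[:,0])]
    print(np.histogram(R[:,2],bins=np.arange(-4,120,4)))
    for lo,hi in((12,20),(50,95),(97,110)):
        q=R[(R[:,2]>lo)&(R[:,2]<hi)]
        if len(q)>5:
            r=cv2.minAreaRect(q[:,:2].astype(np.float32));print(n,'press',lo,hi,len(q),q.mean(0).round(1),np.round(r[0],1),np.round(r[1],1),round(r[2],1))
P=np.load('top.npy')
print('lamp',[P[r,c].round().tolist() for r,c in((100,60),(108,120),(92,200),(86,250),(82,300),(95,345),(103,250),(98,300))])
print('jar',P[146,235].round(),'clamp',P[262,345].round(),'tray',P[125,285].round())
E
```

```text
top tamper -4 4 1123 [ 504.9 -266.9   -0. ] [ 95.1 101.    8. ] (array([ 501.2, -267.1]), 49.3)
top tamper 9 19 682 [ 493.2 -259.9   14.7] [74.8 76.9 10. ] (array([ 498. , -264.7]), 30.5)
top tamper 36 68 53 [ 491.9 -255.    50.2] [21.6 18.9 29.1] (array([ 498.2, -263.4]), 13.0)
top tamper 70 84 18 [ 490.2 -254.3   81.8] [24.2 25.2  5.8] (array([ 497.9, -263.3]), 15.8)
top tamper 85 100 224 [ 497.3 -262.1   90.3] [28.8 30.8 10.4] (array([ 497.7, -262.7]), 11.0)
(array([ 678,  916,   88,   25,  316,  748,   47,   19,   25,    1,    0,
          0,    0,    0,    0,    0,    0,    2,  105, 1003,  662,   27,
         67,   88,    3,    6,   59,   44,    2,    0]), array([ -4,   0,   4,   8,  12,  16,  20,  24,  28,  32,  36,  40,  44,
        48,  52,  56,  60,  64,  68,  72,  76,  80,  84,  88,  92,  96,
       100, 104, 108, 112, 116]))
top press 12 20 1064 [455.8 -47.6  16.8] [471.2 -46.4] [149.6  84.3] 86.8
top press 50 95 1957 [470.3 -46.2  76.4] [471.2 -46.6] [129.6  54.5] 86.9
top press 97 110 111 [470.4 -48.2 103.4] [470.3 -46.8] [112.1  14.5] 87.7
scene tamper -4 4 1727 [ 567.9
[... 617 characters left out ...]
 15,   31,   29,    5,    0,    0]), array([ -4,   0,   4,   8,  12,  16,  20,  24,  28,  32,  36,  40,  44,
        48,  52,  56,  60,  64,  68,  72,  76,  80,  84,  88,  92,  96,
       100, 104, 108, 112, 116]))
scene press 12 20 1161 [464.2 -56.7  15.5] [518.6 -46.8] [246.4 155.7] 1.9
scene press 50 95 1124 [464.4 -52.7  74.7] [470.1 -48.5] [130.7  56.7] 86.3
scene press 97 110 57 [467.5 -59.6 100.7] [468.3 -49.2] [112.9  11.7] 87.2
lamp [[576.0, 183.0, 353.0], [584.0, 118.0, 297.0], [628.0, 9.0, 245.0], [656.0, -68.0, 202.0], [686.0, -157.0, 149.0], [684.0, -248.0, 96.0], [704.0, -69.0, 0.0], [658.0, -156.0, 145.0]]
jar [598. -39.  48.] clamp [ 374. -248.   28.] tray [ 654. -140.    6.]
```

```bash
python3 - <<'E'
import numpy as np,cv2
a=cv2.imread('pics/scene0.png')[170:275,180:370];b=cv2.imread('pics/top0.png')[165:270,190:380]
cv2.imwrite('pics/c1.png',cv2.resize(np.vstack([a,b]),None,fx=2.85,fy=2.85,interpolation=cv2.INTER_CUBIC))
E
```

```text
(no output)
```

View pics/c1.png

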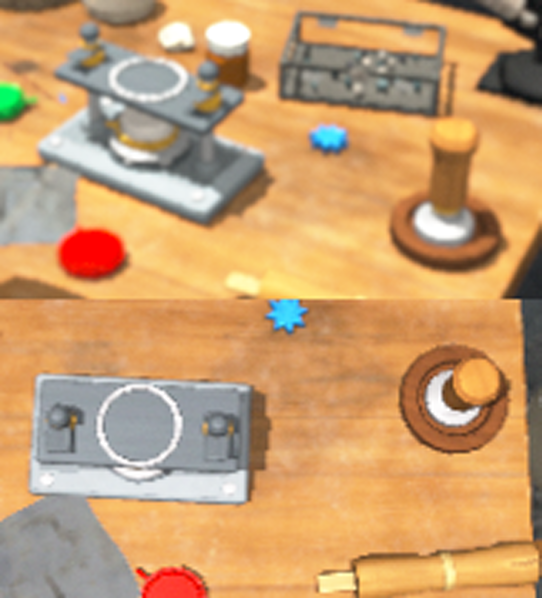

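The crop shows the plate seat ring at about (140,78) in the upper half with the cap nuts on either side. The tamper stands upright in its rest and its fitted axis is the same in both views. Next I'll fit the plate tilt, check clearance along the transit path and work out the first move.

```bash
cat >> h.py <<'E'
def go(x,y,z,ang=None,print_=True):
    """shift in tool axes from the present pose to world x,y,z (TCP), spin so that tool y points at ang deg"""
    s=bot.sense();R=np.array(s['tcp_rot']);p=np.array(s['ee_pos'])
    d=R.T@(np.array([x,y,z])-p)/1000
    a=np.degrees(np.arctan2(R[1,1],R[0,1]))
    sp=None if ang is None else -np.radians((ang-a+90)%180-90)
    print('t',round(s['t'],2),'p',p.round(1),'yang',round(a,2),'tilt',R[:,2].round(4),'F',np.round(s['wrist_force'],1),'M',np.round(s['torque'],2),'open',round(s['opening'],3),'grip',np.round(s['grip_force'],1),'| shift',d.round(4),'spin',sp)
E
python3 - <<'E'
from h import *
for n in('top','scene'):
    P=np.load(n+'.npy').reshape(-1,3);P=P[~np.isnan(P[:,0])]
    yaw=np.radians(-3.2);u=np.array([np.cos(yaw),np.sin(yaw)]);v=np.array([-u[1],u[0]])
    q=P[:,:2]-[470.7,-47.3];a,b=q@u,q@v
    m=(abs(a)<24)&(abs(b)<60)&(P[:,2]>66)&(P[:,2]<84)&((abs(b)<40))&(np.hypot(a,b)<21)
    for _ in range(3):
        c=np.linalg.lstsq(np.c_[a[m],b[m],np.ones(m.sum())],P[m,2],rcond=None)[0];r=P[:,2]-np.c_[a,b,np.ones(len(a))]@c;m&=abs(r)<2
    print(n,'plate slope',c.round(3),m.sum())
    # ring lip: bright pixels
    I=np.load(n+'i.npy').reshape(-1,3);Pf=np.load(n+'.npy').reshape(-1,3)
    br=(I.min(1)>170)&(Pf[:,2]>66)&(Pf[:,2]<88)&(np.hypot(Pf[:,0]-470.7,Pf[:,1]+47.3)<32)
    w=Pf[br];A=np.c_[2*w[:,:2],np.ones(len(w))];x=np.linalg.lstsq(A,(w[:,:2]**2).sum(1),rcond=None)[0]
    print(' ring',len(w),x[:2].round(1),np.sqrt(x[2]+x[:2]@x[:2]).round(1),w[:,2].mean().round(1))
    for y0 in range(-350,700,100):
        k=(P[:,1]>y0)&(P[:,1]<y0+100)&(P[:,0]>250)&(P[:,0]<560)&(P[:,2]<230)
        print(y0,np.percentile(P[k,2],99.5).round() if k.sum() else None,end='; ')
    print()
go(420,200,300,-3.2)
E
```

```text
top plate slope [0.0000e+00 3.1000e-02 7.5193e+01] 348
 ring 206 [470.6 -46. ] 25.3 76.8
-350 93.0; -250 33.0; -150 103.0; -50 102.0; 50 16.0; 150 142.0; 250 145.0; 350 36.0; 450 0.0; 550 -247.0; 650 None; 
scene plate slope [-5.0000e-03  3.2000e-02  7.3449e+01] 180
 ring 177 [472.4 -46.6] 24.7 74.5
-350 90.0; -250 29.0; -150 92.0; -50 93.0; 50 13.0; 150 140.0; 250 139.0; 350 164.0; 450 210.0; 550 229.0; 650 26.0; 
t 0.1 p [234.7 605.5 236.8] yang 68.82 tilt [-7.0e-04 -1.6e-03 -1.0e+00] F [-0.6 -1.  -0.2] M [-0.04 -0.01  0.02] open 1.002 grip 0.0 | shift [-0.3193 -0.3112 -0.0627] spin 1.2568991729490855
```

Request:
drive_tool([
  [[-0.01,-0.01,-0.03],0.05],
  [[-0.04,-0.04,-0.06],0.18],
  [[-0.08,-0.08,-0.063],0.34],
  [[-0.12,-0.115,-0.063],0.5],
  [[-0.16,-0.155,-0.063],0.66],
  [[-0.2,-0.195,-0.063],0.82],
  [[-0.24,-0.234,-0.063],0.98],
  [[-0.275,-0.268,-0.063],1.1],
  [[-0.305,-0.297,-0.063],1.2],
  [[-0.319,-0.311,-0.063],1.257],
], hand=1, force=25)

```text
t: 1.35
ee_pos: [420.5, 198.4, 300.5]
tcp_rot: [[0.061, 0.998, -0.0], [0.998, -0.061, -0.001], [-0.001, -0.0, -1.0]]
wrist_force: [-0.1, 0.1, 0.3]
opening: 0.999
grip_force: 0.0
```

```bash
python3 -c "
from h import *
go(498,-264.3,160,-3.2);print(bot.sense()['joints'])"
```

```text
t 1.35 p [420.5 198.4 300.5] yang -3.52 tilt [-4.e-04 -6.e-04 -1.e+00] F [-0.1  0.1  0.3] M [-0.05  0.09 -0.03] open 0.999 grip 0.0 | shift [-0.457   0.1058  0.1408] spin -0.00558111012637046
[-0.44937016  0.07505291 -0.0522144   1.9288249   0.00470563  1.13843601
 -0.56484363]
```

Request:
drive_tool([
  [[-0.02,0.005,0],0],
  [[-0.065,0.015,0],0],
  [[-0.115,0.026,0],0],
  [[-0.17,0.04,0.01],0],
  [[-0.225,0.052,0.03],0],
  [[-0.28,0.065,0.06],0],
  [[-0.335,0.078,0.09],0],
  [[-0.39,0.09,0.12],0],
  [[-0.435,0.1,0.135],0],
  [[-0.457,0.106,0.14],0],
])

```text
t: 2.6
ee_pos: [499.6, -263.4, 158.8]
tcp_rot: [[0.058, 0.998, -0.003], [0.998, -0.058, 0.0], [-0.0, -0.003, -1.0]]
wrist_force: [0.7, 0.5, 0.7]
opening: 0.997
grip_force: 0.0
```

```bash
python3 - <<'E'
from h import *
go(498,-264.3,46,-3.2);print(bot.sense()['joints'])
c=cap('scene','s2');I=cv2.imread('pics/s2.png')[120:280,270:430];cv2.imwrite('pics/s2c.png',cv2.resize(I,None,fx=3.5,fy=3.5))
E
```

```text
t 2.6 p [ 499.6 -263.4  158.8] yang -3.32 tilt [-2.6e-03  1.0e-04 -1.0e+00] F [0.7 0.5 0.7] M [-0.05 -0.02  0.  ] open 0.997 grip 0.0 | shift [-0.001  -0.0012  0.1128] spin -0.0020883358418814575
[ 0.18925571  0.42216795  0.31142284  1.8581643  -0.1611056   0.88812539
  0.51938655]
```

View pics/s2c.png

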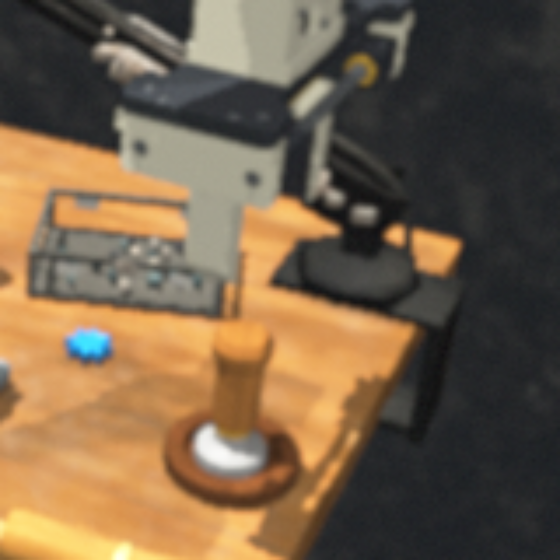

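The near finger shows at (215,230), over the tamper at (240,400). The pose matches, so I'll descend.

Request:
drive_tool([
  [[-0.001,-0.001,0.01],0],
  [[-0.001,-0.001,0.025],0],
  [[-0.001,-0.001,0.04],0],
  [[-0.001,-0.001,0.055],0],
  [[-0.001,-0.001,0.07],0],
  [[-0.001,-0.001,0.085],0],
  [[-0.001,-0.001,0.098],0],
  [[-0.001,-0.001,0.107],0],
  [[-0.001,-0.001,0.112],0],
  [[-0.001,-0.001,0.113],0],
])

```text
t: 3.9
ee_pos: [499.1, -262.4, 47.5]
tcp_rot: [[0.056, 0.998, -0.0], [0.998, -0.056, 0.0], [0.0, -0.0, -1.0]]
wrist_force: [0.1, 0.1, 0.0]
opening: 0.998
grip_force: 0.0
```

Request:
drive_tool([
  [[0,0,0],0],
  [[0,0,0],0],
  [[0,0,0],0],
  [[0,0,0],0],
  [[0,0,0],0],
  [[0,0,0],0],
  [[0,0,0],0],
  [[0,0,0],0],
  [[0,0,0],0],
  [[0,0,0],0],
], hand=-1, force=35)

```text
t: 5.15
ee_pos: [499.2, -262.4, 47.7]
tcp_rot: [[0.056, 0.998, 0.0], [0.998, -0.056, -0.0], [-0.0, 0.0, -1.0]]
wrist_force: [0.4, 0.1, -1.0]
opening: 0.333
grip_force: 35.0
```

```bash
python3 - <<'E'
from h import *
go(498,-264.3,180,-3.2)
E
```

```text
t 5.15 p [ 499.2 -262.4   47.7] yang -3.21 tilt [ 1.e-04 -0.e+00 -1.e+00] F [ 0.4  0.1 -1. ] M [-0.1   0.   -0.01] open 0.333 grip 35.0 | shift [-0.002  -0.0011 -0.1323] spin -0.0001242587833865157
```

The opening is 30.6 mm where the handle is 26 mm, so the pads probably reach the bulb. I'll regrasp about 5 mm lower.

Request:
drive_tool([
  [[0,0,0],0],
  [[0,0,0],0],
  [[0,0,0],0],
  [[0,0,0],0],
  [[0,0,0],0],
  [[-0.001,0,0.002],0],
  [[-0.002,0,0.004],0],
  [[-0.002,0,0.005],0],
  [[-0.002,0,0.005],0],
  [[-0.002,0,0.005],0],
], hand=0.7)

```text
t: 6.4
ee_pos: [499.1, -264.3, 42.7]
tcp_rot: [[0.056, 0.998, -0.0], [0.998, -0.056, 0.0], [0.0, -0.0, -1.0]]
wrist_force: [-0.4, 0.4, -0.3]
opening: 0.851
grip_force: 0.0
```

Request:
drive_tool([
  [[0,0,0],0],
  [[0,0,0],0],
  [[0,0,0],0],
  [[0,0,0],0],
  [[0,0,0],0],
  [[0,0,0],0],
  [[0,0,0],0],
  [[0,0,0],0],
  [[0,0,0],0],
  [[0,0,0],0],
], hand=-1, force=35)

```text
t: 7.65
ee_pos: [499.2, -264.3, 42.7]
tcp_rot: [[0.056, 0.998, 0.0], [0.998, -0.056, 0.0], [0.0, 0.0, -1.0]]
wrist_force: [0.5, 1.3, 1.2]
opening: 0.318
grip_force: 35.0
```

```bash
python3 - <<'E'
from h import *
go(498,-264.3,180,-3.2)
E
```

```text
t 7.65 p [ 499.2 -264.3   42.7] yang -3.2 tilt [ 1.e-04  0.e+00 -1.e+00] F [0.5 1.3 1.2] M [-0.06 -0.07 -0.01] open 0.318 grip 35.0 | shift [-1.000e-04 -1.100e-03 -1.373e-01] spin -6.424877745161226e-05
```

Request:
drive_tool([
  [[0,0,-0.003],0],
  [[0,0,-0.01],0],
  [[0,0,-0.025],0],
  [[0,0,-0.045],0],
  [[0,0,-0.065],0],
  [[0,0,-0.09],0],
  [[0,0,-0.11],0],
  [[0,0,-0.127],0],
  [[0,0,-0.135],0],
  [[0,0,-0.137],0],
])

```text
t: 8.9
ee_pos: [499.1, -264.4, 180.2]
tcp_rot: [[0.056, 0.998, 0.001], [0.998, -0.056, -0.0], [-0.0, 0.001, -1.0]]
wrist_force: [0.4, 0.3, -2.4]
opening: 0.316
grip_force: 35.0
```

```bash
python3 - <<'E'
from h import *
go(471.3,-46.8,180,-3.2)
c=cap('scene','s3');I=cv2.imread('pics/s3.png')[90:280,270:430];cv2.imwrite('pics/s3c.png',cv2.resize(I,None,fx=3,fy=3))
P=pts(c);np.save('s3.npy',P)
m=(abs(P[...,0]-499)<35)&(abs(P[...,1]+264)<35)&(P[...,2]>105)&(P[...,2]<260)
q=P[m]
for z in range(108,190,5):
    k=q[abs(q[:,2]-z)<2.5]
    if len(k):print(z,len(k),k.mean(0).round(1),np.ptp(k,0).round(0))
E
```

```text
t 8.9 p [ 499.1 -264.4  180.2] yang -3.21 tilt [ 5.e-04 -1.e-04 -1.e+00] F [ 0.4  0.3 -2.4] M [-0.06  0.06  0.02] open 0.316 grip 35.0 | shift [ 2.157e-01 -3.990e-02  1.000e-04] spin -0.0001225067350425823
143 19 [ 484.5 -270.   144.6] [22. 36.  3.]
148 59 [ 484.5 -270.   148. ] [22. 37.  5.]
153 129 [ 490.1 -267.9  153.4] [35. 38.  5.]
158 54 [ 492.9 -267.4  157.4] [22. 27.  5.]
163 12 [ 492.1 -267.6  162.1] [ 7. 17.  4.]
168 16 [ 490.9 -271.3  168.6] [36. 24.  5.]
173 33 [ 492.  -272.   173.1] [45. 23.  5.]
178 38 [ 487.2 -270.9  177.9] [53. 25.  5.]
183 55 [ 484.3 -270.1  183.2] [62. 26.  5.]
188 64 [ 482.  -269.4  187.9] [65. 26.  5.]
```

View pics/s3c.png

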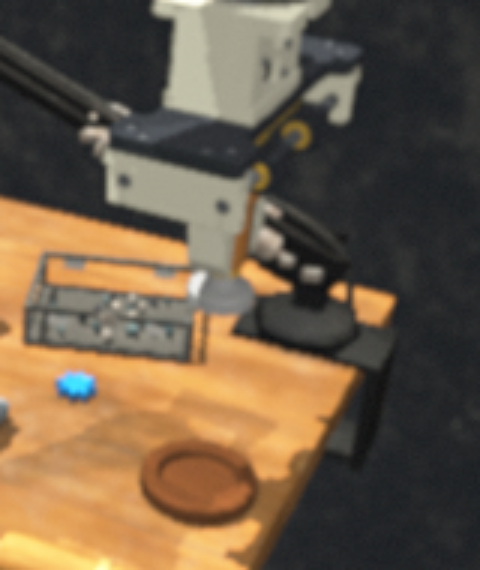

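The tamper hangs upright below the fingers with its foot at (222,290), and the empty rest is at (198,480). I'll measure the foot's offset from the TCP and the centre of the empty rest.

```bash
python3 - <<'E'
from h import *
from scipy.optimize import least_squares as ls
P=np.load('s3.npy');q=P[(abs(P[...,0]-499)<35)&(abs(P[...,1]+264)<35)&(P[...,2]>143)&(P[...,2]<151)]
f=lambda x:np.hypot(q[:,0]-x[0],q[:,1]-x[1])-20
s=ls(f,[499,-264],loss='soft_l1');print('foot side',s.x.round(1),np.abs(f(s.x)).mean().round(2))
k=P[(abs(P[...,0]-499)<35)&(abs(P[...,1]+264)<35)&(P[...,2]>152)&(P[...,2]<155)]
print('foot top',cv2.minEnclosingCircle(k[:,:2].astype(np.float32)))
for n,PP in(('scene',P),('top',pts(cap('top')))):
    r=PP[(np.hypot(PP[...,0]-498,PP[...,1]+264)<50)&(PP[...,2]>10.5)&(PP[...,2]<17)]
    a=cv2.minEnclosingCircle(r[:,:2].astype(np.float32));print(n,'rest',np.round(a[0],1),a[1],len(r),r[:,2].mean())
    h=PP[(np.hypot(PP[...,0]-498,PP[...,1]+264)<22)&(PP[...,2]<11)&(PP[...,2]>3)]
    print('floor',len(h),h[:,2].mean() if len(h) else 0)
E
```

```text
foot side [ 499.6 -265.3] 0.69
foot top ((497.3154296875, -266.02227783203125), 19.350488662719727)
scene rest [ 497.6 -267.9] 38.47159957885742 419 13.127180691805414
floor 232 5.563287314753136
top rest [ 497.7 -265. ] 38.453556060791016 384 14.190481464354237
floor 350 7.112276795403834
```

Request:
drive_tool([
  [[0.01,-0.002,0],0],
  [[0.03,-0.006,0],0],
  [[0.06,-0.011,0],0],
  [[0.09,-0.017,0],0],
  [[0.12,-0.022,0],0],
  [[0.15,-0.028,0],0],
  [[0.178,-0.033,0],0],
  [[0.2,-0.037,0],0],
  [[0.212,-0.039,0],0],
  [[0.216,-0.04,0],0],
])

```text
t: 10.25
ee_pos: [470.8, -45.3, 179.6]
tcp_rot: [[0.054, 0.999, -0.0], [0.999, -0.054, 0.0], [0.0, -0.0, -1.0]]
wrist_force: [1.2, -0.5, -2.1]
opening: 0.322
grip_force: 35.0
```

```bash
python3 - <<'E'
from h import *
go(471.3,-46.6,121,-3.2)
E
```

```text
t 10.25 p [470.8 -45.3 179.6] yang -3.1 tilt [-3.e-04  2.e-04 -1.e+00] F [ 1.2 -0.5 -2.1] M [-0.13  0.02 -0.01] open 0.322 grip 35.0 | shift [-0.0013  0.0005  0.0586] spin 0.0016879223303711735
```

Request:
drive_tool([
  [[-0.001,0,0.003],0],
  [[-0.001,0,0.01],0],
  [[-0.001,0,0.018],0],
  [[-0.001,0,0.027],0],
  [[-0.001,0,0.036],0],
  [[-0.001,0,0.044],0],
  [[-0.001,0,0.051],0],
  [[-0.001,0,0.056],0],
  [[-0.001,0,0.058],0],
  [[-0.001,0,0.059],0],
])

```text
t: 11.5
ee_pos: [471.2, -47.4, 120.7]
tcp_rot: [[0.056, 0.998, 0.0], [0.998, -0.056, 0.0], [0.0, 0.0, -1.0]]
wrist_force: [-0.2, 0.2, -1.3]
opening: 0.314
grip_force: 35.0
```

```bash
python3 - <<'E'
from h import *
from scipy.optimize import least_squares as ls
go(471.3,-46.6,112,-3.2)
c=cap('scene','s4');I=cv2.imread('pics/s4.png')[130:260,170:300];cv2.imwrite('pics/s4c.png',cv2.resize(I,None,fx=4.5,fy=4.5,interpolation=cv2.INTER_CUBIC))
P=pts(c);q=P[(abs(P[...,0]-471)<23)&(abs(P[...,1]+47)<23)&(P[...,2]>84)&(P[...,2]<92)]
f=lambda x:np.hypot(q[:,0]-x[0],q[:,1]-x[1])-20
s=ls(f,[471,-46],loss='soft_l1');print('foot',s.x.round(1),len(q),np.abs(f(s.x)).mean().round(2))
g=P[(np.hypot(P[...,0]-471,P[...,1]+47)<30)&(P[...,2]>73.5)&(P[...,2]<80)&(c['image'].min(2)>150)]
f2=lambda x:np.hypot(g[:,0]-x[0],g[:,1]-x[1])-24.7
s=ls(f2,[471,-46],loss='soft_l1');print('ring',s.x.round(1),len(g),np.abs(f2(s.x)).mean().round(2))
E
```

```text
t 11.5 p [471.2 -47.4 120.7] yang -3.21 tilt [ 2.e-04  0.e+00 -1.e+00] F [-0.2  0.2 -1.3] M [-0.08  0.01 -0.  ] open 0.314 grip 35.0 | shift [0.0008 0.     0.0087] spin -0.00012920022796850908
foot [471.5 -48. ] 72 0.83
ring [471.6 -47. ] 36 2.04
```

View pics/s4c.png

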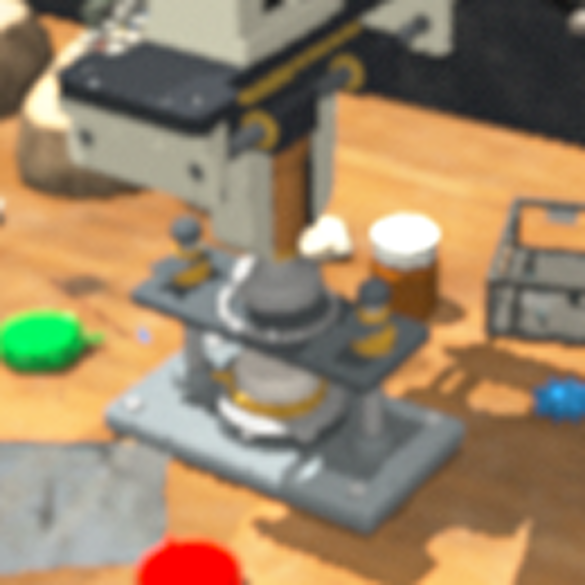

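The foot hangs over the seat ring at (290,295), about 1 mm low in y. I'll correct that and lower it to contact.

Request:
drive_tool([
  [[0.001,0,0.001],0],
  [[0.001,0,0.003],0],
  [[0.001,0,0.005],0],
  [[0.001,0,0.007],0],
  [[0.001,0,0.008],0],
  [[0.001,0,0.009],0],
  [[0.001,0,0.01],0],
  [[0.001,0,0.011],0],
  [[0.001,0,0.012],0],
  [[0.001,0,0.012],0],
])

```text
t: 12.8
ee_pos: [471.3, -46.5, 108.8]
tcp_rot: [[0.056, 0.998, 0.0], [0.998, -0.056, 0.0], [0.0, 0.0, -1.0]]
wrist_force: [-0.9, 0.5, -0.5]
opening: 0.32
grip_force: 35.0
```

```bash
cat > plate.py <<'E'
from h import *
go(471.3,-46.6,112,-3.2)
for n in('top','scene'):
    P=pts(cap(n)).reshape(-1,3);P=P[~np.isnan(P[:,0])]
    yaw=np.radians(-3.2);u=np.array([np.cos(yaw),np.sin(yaw)]);v=np.array([-u[1],u[0]])
    q=P[:,:2]-[471,-46.8];a,b=q@u,q@v
    m=(abs(a)<24)&(abs(b)<62)&(P[:,2]>38)&(P[:,2]<84)&(np.hypot(a,b)>29)&((abs(abs(b)-50)>11)|(abs(a)>12))
    if m.sum()<20: continue
    c=np.array([0,0,np.median(P[m,2])])
    for w in (8,4,2,2):
        k=m&(abs(P[:,2]-np.c_[a,b,np.ones(len(a))]@c)<w);c=np.linalg.lstsq(np.c_[a[k],b[k],np.ones(k.sum())],P[k,2],rcond=None)[0]
    print(n,'plate',c.round(3),k.sum(), 'both sides',(b[k]>25).sum(),(b[k]<-25).sum())
    s=(np.hypot(a,b)<24)&(P[:,2]>25)&(P[:,2]<c[2]-10);print('  stone side top z',np.sort(P[s,2])[-8:].round(1) if s.sum()>8 else None)
E
python3 plate.py
```

```text
t 12.8 p [471.3 -46.5 108.8] yang -3.21 tilt [ 2.e-04  0.e+00 -1.e+00] F [-0.9  0.5 -0.5] M [-0.14  0.15  0.  ] open 0.32 grip 35.0 | shift [-0.0001  0.     -0.0032] spin -0.00015354778542449603
top plate [2.5000e-02 9.9000e-02 7.8837e+01] 54 both sides 0 54
  stone side top z None
scene plate [-3.0000e-03  2.0000e-03  7.1803e+01] 225 both sides 98 112
  stone side top z [46.1 46.1 46.1 46.1 46.3 46.3 46.3 47.3]
```

The plate is level at 71.8 mm and the foot's underside is at 72.1 mm, so it sits in the seat rather than on the lip. The stone top is near 47 mm, which leaves about 17 mm to contact. I'll push 12 mm first.

Request:
drive_tool([
  [[0,0,0.001],0],
  [[0,0,0.0025],0],
  [[0,0,0.004],0],
  [[0,0,0.0055],0],
  [[0,0,0.007],0],
  [[0,0,0.0085],0],
  [[0,0,0.01],0],
  [[0,0,0.011],0],
  [[0,0,0.012],0],
  [[0,0,0.012],0],
])

```text
t: 14.15
ee_pos: [471.2, -46.4, 96.6]
tcp_rot: [[0.056, 0.998, -0.0], [0.998, -0.056, 0.0], [0.0, -0.0, -1.0]]
wrist_force: [1.2, -0.4, -0.4]
opening: 0.314
grip_force: 35.0
```

```bash
python3 plate.py
```

```text
t 14.15 p [471.2 -46.4  96.6] yang -3.2 tilt [-1.e-04  0.e+00 -1.e+00] F [ 1.2 -0.4 -0.4] M [-0.09 -0.03  0.03] open 0.314 grip 35.0 | shift [-0.0002  0.0001 -0.0154] spin -7.000807663550285e-05
top plate [ 1.4000e-02 -2.2000e-02  5.9801e+01] 60 both sides 0 60
  stone side top z None
scene plate [-2.0000e-03  0.0000e+00  5.9467e+01] 228 both sides 97 118
  stone side top z [44.3 44.3 44.3 44.5 44.6 45.  45.4 45.8]
```

Request:
drive_tool([
  [[0,0,0.0005],0],
  [[0,0,0.001],0],
  [[0,0,0.0015],0],
  [[0,0,0.002],0],
  [[0,0,0.0025],0],
  [[0,0,0.003],0],
  [[0,0,0.0035],0],
  [[0,0,0.004],0],
  [[0,0,0.004],0],
  [[0,0,0.004],0],
])

```text
t: 15.5
ee_pos: [471.2, -46.5, 92.6]
tcp_rot: [[0.056, 0.998, -0.0], [0.998, -0.056, -0.0], [-0.0, -0.0, -1.0]]
wrist_force: [1.1, 0.9, -0.2]
opening: 0.319
grip_force: 35.0
```

```bash
cat > f.py <<'E'
from h import *
F=[]
for i in range(6):
    F.append(bot.sense()['wrist_force'][2]); bot.capture('top')
print(np.mean(F).round(2),np.round(F,1));go(471.3,-46.6,96,-3.2)
E
python3 f.py
```

```text
-0.8 [-0.2 -1.  -1.  -1.  -0.9 -0.8]
t 15.8 p [471.2 -46.4  92.7] yang -3.21 tilt [-1.e-04  0.e+00 -1.e+00] F [ 0.5 -0.6 -0.3] M [-0.05  0.04 -0.02] open 0.318 grip 35.0 | shift [-0.0001  0.0002 -0.0033] spin -0.0001896359138070602
```

Request:
drive_tool([
  [[0,0,0.0003],0],
  [[0,0,0.0006],0],
  [[0,0,0.0009],0],
  [[0,0,0.0012],0],
  [[0,0,0.0015],0],
  [[0,0,0.0018],0],
  [[0,0,0.002],0],
  [[0,0,0.002],0],
  [[0,0,0.002],0],
  [[0,0,0.002],0],
])

```text
t: 17.05
ee_pos: [471.2, -46.4, 90.7]
tcp_rot: [[0.056, 0.998, -0.0], [0.998, -0.056, 0.0], [0.0, -0.0, -1.0]]
wrist_force: [1.2, 0.1, -0.2]
opening: 0.318
grip_force: 35.0
```

```bash
python3 f.py
```

```text
-0.05 [-0.2  0.6 -0.8  0.1 -0.6  0.6]
t 17.35 p [471.1 -46.4  90.7] yang -3.21 tilt [-1.e-04  1.e-04 -1.e+00] F [0.8 0.3 0.7] M [-0.08 -0.08 -0.03] open 0.317 grip 35.0 | shift [-0.0002  0.0002 -0.0053] spin -0.0001293934950813601
```

Request:
drive_tool([
  [[0,0,0.0003],0],
  [[0,0,0.0006],0],
  [[0,0,0.0009],0],
  [[0,0,0.0012],0],
  [[0,0,0.0015],0],
  [[0,0,0.0015],0],
  [[0,0,0.0015],0],
  [[0,0,0.0015],0],
  [[0,0,0.0015],0],
  [[0,0,0.0015],0],
])

```text
t: 18.6
ee_pos: [471.2, -46.4, 89.2]
tcp_rot: [[0.056, 0.998, 0.0], [0.998, -0.056, 0.0], [0.0, 0.0, -1.0]]
wrist_force: [-0.6, 0.4, 2.8]
opening: 0.314
grip_force: 34.9
```

```bash
python3 f.py
```

```text
2.2 [2.8 2.3 2.2 1.8 1.6 2.3]
t 18.9 p [471.2 -46.4  89.2] yang -3.2 tilt [ 0.  0. -1.] F [0.4 0.2 2.9] M [-0.07 -0.03  0.03] open 0.317 grip 34.9 | shift [-0.0002  0.0001 -0.0068] spin -7.26165638117854e-05
```

Request:
drive_tool([
  [[0,0,0.0002],0],
  [[0,0,0.0004],0],
  [[0,0,0.0006],0],
  [[0,0,0.0008],0],
  [[0,0,0.001],0],
  [[0,0,0.001],0],
  [[0,0,0.001],0],
  [[0,0,0.001],0],
  [[0,0,0.001],0],
  [[0,0,0.001],0],
])

```text
t: 20.15
ee_pos: [471.2, -46.4, 88.2]
tcp_rot: [[0.056, 0.998, 0.0], [0.998, -0.056, 0.0], [0.0, 0.0, -1.0]]
wrist_force: [-0.2, 1.1, 3.5]
opening: 0.317
grip_force: 34.9
```

```bash
python3 f.py
```

```text
3.78 [3.5 3.5 4.3 3.9 3.9 3.6]
t 20.45 p [471.3 -46.4  88.2] yang -3.2 tilt [ 1.e-04  0.e+00 -1.e+00] F [-0.1  0.3  3.6] M [-0.08  0.04  0.01] open 0.317 grip 34.9 | shift [-0.0002  0.0001 -0.0078] spin -7.466551388968321e-05
```

Request:
drive_tool([
  [[0,0,0.0002],0],
  [[0,0,0.0004],0],
  [[0,0,0.0006],0],
  [[0,0,0.0008],0],
  [[0,0,0.0008],0],
  [[0,0,0.0008],0],
  [[0,0,0.0008],0],
  [[0,0,0.0008],0],
  [[0,0,0.0008],0],
  [[0,0,0.0008],0],
])

```text
t: 21.7
ee_pos: [471.2, -46.4, 87.4]
tcp_rot: [[0.056, 0.998, 0.0], [0.998, -0.056, 0.0], [0.0, 0.0, -1.0]]
wrist_force: [-0.5, 0.7, 4.8]
opening: 0.313
grip_force: 34.9
```

```bash
python3 f.py
```

```text
5.1 [4.8 5.2 5.  5.9 4.6 5.1]
t 22.0 p [471.2 -46.4  87.4] yang -3.21 tilt [ 1.e-04  0.e+00 -1.e+00] F [-0.5  0.3  5.4] M [-0.03  0.04 -0.02] open 0.321 grip 34.9 | shift [-0.0002  0.0001 -0.0086] spin -0.00010202101790855936
```

Request:
drive_tool([
  [[0,0,0.0001],0],
  [[0,0,0.0002],0],
  [[0,0,0.0003],0],
  [[0,0,0.0004],0],
  [[0,0,0.0005],0],
  [[0,0,0.0006],0],
  [[0,0,0.0006],0],
  [[0,0,0.0006],0],
  [[0,0,0.0006],0],
  [[0,0,0.0006],0],
])

```text
t: 23.25
ee_pos: [471.2, -46.5, 86.9]
tcp_rot: [[0.056, 0.998, 0.0], [0.998, -0.056, 0.0], [0.0, 0.0, -1.0]]
wrist_force: [-0.2, 0.2, 7.1]
opening: 0.315
grip_force: 34.8
```

```bash
python3 f.py
```

```text
5.98 [7.1 5.3 5.4 6.5 6.  5.5]
t 23.55 p [471.2 -46.4  86.9] yang -3.21 tilt [ 0.  0. -1.] F [-0.9 -0.1  4.9] M [-0.03  0.12  0.01] open 0.321 grip 34.8 | shift [-0.0001  0.0001 -0.0091] spin -0.00017221067670863068
```

Request:
drive_tool([
  [[0,0,0.0001],0],
  [[0,0,0.0002],0],
  [[0,0,0.0003],0],
  [[0,0,0.0004],0],
  [[0,0,0.0005],0],
  [[0,0,0.0005],0],
  [[0,0,0.0005],0],
  [[0,0,0.0005],0],
  [[0,0,0.0005],0],
  [[0,0,0.0005],0],
])

```text
t: 24.8
ee_pos: [471.3, -46.5, 86.6]
tcp_rot: [[0.056, 0.998, 0.0], [0.998, -0.056, 0.0], [0.0, 0.0, -1.0]]
wrist_force: [-0.2, 0.1, 7.5]
opening: 0.316
grip_force: 34.8
```

```bash
python3 f.py
```

```text
7.41 [7.5 7.6 7.8 7.1 7.7 6.8]
t 25.1 p [471.3 -46.4  86.6] yang -3.21 tilt [ 2.e-04  1.e-04 -1.e+00] F [-0.3  0.6  7.9] M [-0.08  0.22  0.02] open 0.311 grip 34.8 | shift [-0.0002  0.     -0.0094] spin -0.0001499870562633241
```

Request:
drive_tool([
  [[0,0,0.0001],0],
  [[0,0,0.0002],0],
  [[0,0,0.0003],0],
  [[0,0,0.0004],0],
  [[0,0,0.0004],0],
  [[0,0,0.0004],0],
  [[0,0,0.0004],0],
  [[0,0,0.0004],0],
  [[0,0,0.0004],0],
  [[0,0,0.0004],0],
])

```text
t: 26.35
ee_pos: [471.4, -46.4, 86.4]
tcp_rot: [[0.056, 0.998, 0.0], [0.998, -0.056, 0.0], [0.0, 0.0, -1.0]]
wrist_force: [-1.9, 0.3, 10.4]
opening: 0.315
grip_force: 34.7
```

```bash
python3 f.py
```

```text
10.13 [10.4 10.4  9.5 10.4 10.4  9.8]
t 26.65 p [471.3 -46.4  86.4] yang -3.21 tilt [ 3.e-04  2.e-04 -1.e+00] F [-1.3  0.3  9.8] M [-0.01  0.38  0.03] open 0.314 grip 34.7 | shift [-0.0002 -0.     -0.0096] spin -0.0001043596340341056
```

It has bottomed: the force is up 2.7 N for 0.2 mm of travel. One small firming step, then a check of the plate level.

Request:
drive_tool([
  [[0,0,0.0001],0],
  [[0,0,0.0002],0],
  [[0,0,0.0003],0],
  [[0,0,0.0003],0],
  [[0,0,0.0003],0],
  [[0,0,0.0003],0],
  [[0,0,0.0003],0],
  [[0,0,0.0003],0],
  [[0,0,0.0003],0],
  [[0,0,0.0003],0],
])

```text
t: 27.9
ee_pos: [471.4, -46.4, 86.3]
tcp_rot: [[0.056, 0.998, 0.0], [0.998, -0.056, 0.0], [0.0, 0.0, -1.0]]
wrist_force: [-2.0, 0.3, 11.0]
opening: 0.317
grip_force: 34.7
```

```bash
python3 plate.py; python3 -c "
from h import *
F=[]
for i in range(3):
  F.append(bot.sense()['wrist_force'][2]);bot.capture('top')
print(np.round(F,1))"
```

```text
t 27.9 p [471.4 -46.4  86.3] yang -3.21 tilt [ 5.e-04  2.e-04 -1.e+00] F [-2.   0.3 11. ] M [-0.01  0.49 -0.01] open 0.317 grip 34.7 | shift [-0.0001 -0.0001 -0.0257] spin -0.00022006076494838947
top plate [-1.1000e-02 -8.8000e-02  4.6064e+01] 50 both sides 0 50
  stone side top z None
scene plate [6.0000e-03 1.0000e-03 4.9461e+01] 225 both sides 97 115
  stone side top z [33.9 34.  34.2 34.4 35.3 35.4 35.5 37.4]
[12.6 12.  12.4]
```

The plate is level (slope 0.001) with about 12 N on the wrist, and the tamper hasn't slipped in the grip. Now straight up.

Request:
drive_tool([
  [[0,0,-0.001],0],
  [[0,0,-0.003],0],
  [[0,0,-0.008],0],
  [[0,0,-0.018],0],
  [[0,0,-0.032],0],
  [[0,0,-0.05],0],
  [[0,0,-0.068],0],
  [[0,0,-0.082],0],
  [[0,0,-0.091],0],
  [[0,0,-0.094],0],
])

```text
t: 29.4
ee_pos: [471.4, -46.4, 180.2]
tcp_rot: [[0.056, 0.998, 0.001], [0.998, -0.056, 0.0], [0.0, 0.001, -1.0]]
wrist_force: [0.1, 0.4, -2.2]
opening: 0.315
grip_force: 35.0
```

```bash
python3 plate.py;python3 -c "
from h import *
go(498.8,-264.2,180,-3.2)"
```

```text
t 29.4 p [471.4 -46.4 180.2] yang -3.2 tilt [ 8.e-04  1.e-04 -1.e+00] F [ 0.1  0.4 -2.2] M [-0.08  0.07  0.03] open 0.315 grip 35.0 | shift [-0.0002 -0.0001  0.0682] spin -5.159125113422986e-05
scene plate [1.0000e-03 0.0000e+00 4.9659e+01] 259 both sides 125 115
  stone side top z [34.  34.  34.2 34.6 34.6 35.3 36.7 37.6]
t 29.5 p [471.1 -46.4 179.7] yang -3.2 tilt [ 0.e+00  1.e-04 -1.e+00] F [-0.1 -0.5 -2.5] M [-0.12  0.1   0.02] open 0.32 grip 35.0 | shift [-0.2159  0.0398 -0.0003] spin -7.443775122090622e-05
```

The plate stayed at 49.7 mm and level. Back to the rest.

Request:
drive_tool([
  [[-0.01,0.002,0],0],
  [[-0.03,0.006,0],0],
  [[-0.06,0.011,0],0],
  [[-0.09,0.017,0],0],
  [[-0.12,0.022,0],0],
  [[-0.15,0.028,0],0],
  [[-0.178,0.033,0],0],
  [[-0.2,0.037,0],0],
  [[-0.212,0.039,0],0],
  [[-0.216,0.04,0],0],
])

```text
t: 30.75
ee_pos: [498.5, -265.1, 179.1]
tcp_rot: [[0.057, 0.998, -0.001], [0.998, -0.057, 0.0], [0.0, -0.001, -1.0]]
wrist_force: [0.4, 0.7, -1.9]
opening: 0.314
grip_force: 35.0
```

```bash
python3 -c "
from h import *
go(498.8,-264.3,60,-3.2)"
```

```text
t 30.75 p [ 498.5 -265.1  179.1] yang -3.27 tilt [-1.1e-03  2.0e-04 -1.0e+00] F [ 0.4  0.7 -1.9] M [-0.05  0.05  0.04] open 0.314 grip 35.0 | shift [0.0008 0.0004 0.1191] spin -0.0012295605286033306
```

Request:
drive_tool([
  [[0,0,0.008],0],
  [[0,0,0.02],0],
  [[0,0,0.035],0],
  [[0,0,0.052],0],
  [[0,0,0.07],0],
  [[0,0,0.087],0],
  [[0,0,0.102],0],
  [[0,0,0.113],0],
  [[0,0,0.118],0],
  [[0,0,0.119],0],
])

```text
t: 32.0
ee_pos: [499.1, -264.4, 60.5]
tcp_rot: [[0.056, 0.998, -0.0], [0.998, -0.056, 0.0], [0.0, -0.0, -1.0]]
wrist_force: [-0.2, -0.3, -2.0]
opening: 0.315
grip_force: 35.0
```

```bash
python3 -c "
from h import *
go(498.8,-264.3,43,-3.2)"
```

```text
t 32.0 p [ 499.1 -264.4   60.5] yang -3.21 tilt [-1.e-04  0.e+00 -1.e+00] F [-0.2 -0.3 -2. ] M [-0.16  0.07 -0.01] open 0.315 grip 35.0 | shift [ 0.0001 -0.0003  0.0175] spin -0.00021536965286914644
```

The position matches the pick-up pose of (499.2, -264.3). I'll lower it 17.5 mm and check the force.

Request:
drive_tool([
  [[0,0,0.002],0],
  [[0,0,0.005],0],
  [[0,0,0.008],0],
  [[0,0,0.011],0],
  [[0,0,0.0135],0],
  [[0,0,0.0155],0],
  [[0,0,0.017],0],
  [[0,0,0.0175],0],
  [[0,0,0.0175],0],
  [[0,0,0.0175],0],
])

```text
t: 33.25
ee_pos: [499.1, -264.4, 43.2]
tcp_rot: [[0.056, 0.998, 0.0], [0.998, -0.056, -0.0], [-0.0, 0.0, -1.0]]
wrist_force: [-0.9, 0.6, -1.8]
opening: 0.317
grip_force: 35.0
```

Request:
drive_tool([
  [[0,0,0],0],
  [[0,0,0],0],
  [[0,0,0],0],
  [[0,0,0],0],
  [[0,0,0],0],
  [[0,0,0],0],
  [[0,0,0],0],
  [[0,0,0],0],
  [[0,0,0],0],
  [[0,0,0],0],
], hand=1)

```text
t: 34.5
ee_pos: [499.0, -264.4, 43.1]
tcp_rot: [[0.056, 0.998, -0.0], [0.998, -0.056, 0.0], [0.0, -0.0, -1.0]]
wrist_force: [0.8, -1.5, 0.3]
opening: 0.997
grip_force: 0.0
```

Request:
drive_tool([
  [[0,0,-0.004],0],
  [[0,0,-0.012],0],
  [[0,0,-0.025],0],
  [[0,0,-0.04],0],
  [[0,0,-0.06],0],
  [[0,0,-0.08],0],
  [[0,0,-0.105],0],
  [[0,0,-0.13],0],
  [[0,0,-0.145],0],
  [[0,0,-0.15],0],
])

```text
t: 35.75
ee_pos: [499.6, -264.6, 194.5]
tcp_rot: [[0.056, 0.998, 0.002], [0.998, -0.056, -0.001], [-0.0, 0.002, -1.0]]
wrist_force: [0.8, -0.4, -0.6]
opening: 0.998
grip_force: 0.0
```

```bash
python3 - <<'E'
from h import *
go(498.8,-264.3,43,-3.2)
c=cap('scene','s9');I=cv2.imread('pics/s9.png')[150:280,180:370];cv2.imwrite('pics/s9c.png',cv2.resize(I,None,fx=4,fy=4))
P=pts(c);q=P[(np.hypot(P[...,0]-498,P[...,1]+264)<25)&(P[...,2]>85)&(P[...,2]<100)];print(q.mean(0),q[:,2].max())
E
```

```text
t 35.75 p [ 499.6 -264.6  194.5] yang -3.2 tilt [ 2.e-03 -6.e-04 -1.e+00] F [ 0.8 -0.4 -0.6] M [-0.04  0.06  0.02] open 0.998 grip 0.0 | shift [ 0.0003 -0.0011  0.1515] spin -7.955389114712223e-05
[ 494.38673266 -267.25297195   88.87253152] 93.09491025125163
```

View pics/s9c.png

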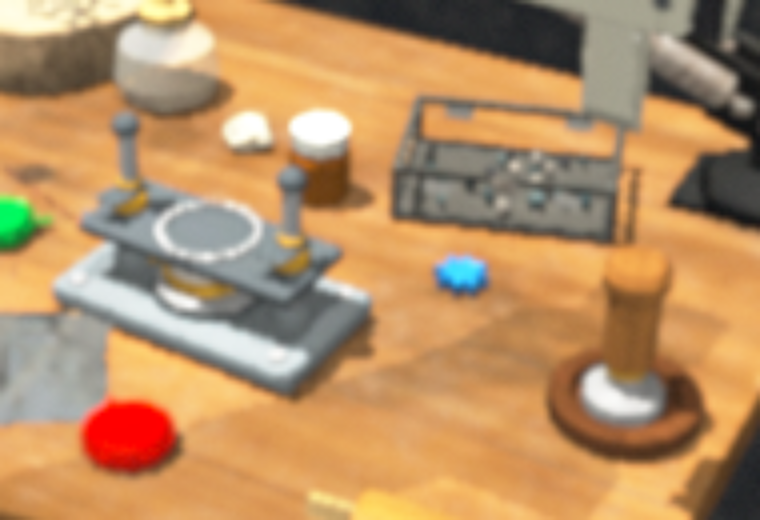

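The plate is pressed down and level at (208,230), the tamper stands upright in its rest at (625,390), and the other things are undisturbed.

```bash
python3 -c "
from cell import bot
print(bot.close_job())"
```

```text
the job is handed in; nothing more can be done
None
```

I pressed the plate down until the bed bottomed out (about 12 N on the wrist) and it lay level, stood the tamper back upright in its rest, and handed the job in at about 36 s; no verdict was shown.

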